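# Free the swing bolt of the brush washer

### The arm

A 7-joint arm with a two-finger parallel gripper is mounted at the origin on a cart in front of the work surface, level with it; the furniture and walls round the work are solid. World frame = base frame: x ahead of the robot, y to its left, z up, the work surface at z = 0. Lengths are in m, angles in rad, forces in N, time in s.
With the tool pointing down it reaches from about 0.375 to 0.925 m from the base axis. Payload 3.1 kg.
Tool frame: the origin (TCP) lies between the finger pads; the fingertips stand 19 mm ahead of it and the grasp point (between the pads) is the TCP; z points along the fingers, y is the line along which they close (so a half turn about z gives the same grasp; the last joint's range is limited). The gripper opens to 85 mm and grips with 20 to 120 N. Pads are 22 mm wide; open, the fingers measure 114 mm over their backs; the gripper's body (76 mm by 85 mm) begins 54 mm behind the grasp point. The pads swing forward as they close: fully open they stand 13 mm farther back than shut.
Start: joints at [1.07, 0.383, 0.044, 1.598, -0.018, 1.161, -0.05], TCP at [0.255, -0.598, 0.25] pointing down, gripper open.
Joint ranges: [-2.61, 2.61], [-0.41, 2.15], [-1.48, 1.57], [0, 2.5], [-1.57, 4.71], [0.05, 1.97], [-2.85, 2.85]. Speed limits (rad/s): [2.79, 2.79, 3.14, 3.14, 3.14, 3.14, 3.14].

### API

Orientations are given as a unit quaternion [x, y, z, w].
In Python, from bench import move_ptp, movel, move_j, move_gripper, pause, inverse_kinematics, read_camera, camera_params, MotionError, sign_off, look_for, tip_of, read_time_s, read_qpos, read_joint_vel, read_effort, read_eef_pos, read_tcp_rot, read_ft_force, read_ft_torque, read_finger_gap, read_grasp_force gives the robot as it stands. Calls block until the motion is done:
- move_ptp(position, orientation): joint-space move of the TCP to a pose.
- movel(position, orientation=None, speed=0.15): straight line of the TCP; orientation=None keeps the orientation; speed is the mean speed in m/s.
- move_j(angles): joint-space move.
- move_gripper(opening, effort=None): finger opening in m; effort is the grip in N (None keeps the last); returns when the fingers have stopped.
- pause(seconds).
- inverse_kinematics(position, orientation): joint angles nearest the present ones, or None.
- read_camera(name): name is "scene" or "side" or "wrist"; returns the picture (400x640x3 uint8, red, green, blue); there is no depth.
- camera_params(name): a dict with "K" (3x3 intrinsics, pixels), "camera_from_world" (4x4, takes a point from world to camera coordinates). Camera axes: x right, y down, z forward; pixel columns grow to the right and rows downward; lengths in m; the calibration is good to about 2 mm. A picture is of the moment at which its call begins: read the wrist's pose just before it. camera_params takes no time and is no camera call; for the wrist camera it gives the pose at the moment of the call.
A pose or a line that the arm cannot do raises MotionError and nothing moves.
- sign_off(): hands the job in; it is judged then, once.
Trained networks look in the newest picture that a camera, given by its name, has taken for a name from the list of things; names that differ only in an ending like _2 or _b are one class to them, and where a whole thing is asked for, a point or a joint stands for the part that bears it (a point fixed in the world has none). Each returns a list of dicts, best first, with "confidence" (0 to 1); they miss things now and then, are a little off and sometimes report something else, mostly with a low value. They report only what shows in the picture. A call takes as long as a camera call.
- look_for(camera, name): "at" ([column, row] in pixels, amid what is visible of it).
- tip_of(camera, name): "at" ([column, row] in pixels: a listed point, or the origin of a listed thing).
Readings, each from a call of its own:
- read_time_s(): time.
- read_qpos(): joint angles.
- read_joint_vel(): joint speeds.
- read_effort(): joint torques, N m.
- read_eef_pos(): TCP position.
- read_tcp_rot(): TCP orientation.
- read_ft_force(): force on the tool from outside, world axes, zero at the start.
- read_ft_torque(): the same for the moment, N m.
- read_finger_gap(): finger opening in m.
- read_grasp_force(): force on a finger pad.
Only numpy, scipy, OpenCV 4.12 (cv2) and the standard library are available. Lean on these libraries where they do the work, as an engineer would, in place of code of your own. Each camera call takes 0.05 s, during which the arm holds its last target. There are 200 camera calls.

### The job

Undo the clamp of the steel brush washer so that its lid is free: turn the wing nut anticlockwise until its collar just clears the raised lip of the lug, then swing the bolt out of the slot and right down. Feel for it with light tugs between turns and never force the caught nut against the lip; back the nut off no more than about a quarter turn further than it takes to free the bolt, and leave the small things round the washer where they are.

Things in the scene. Friction and masses are not known exactly. Their poses are not given: they have to be found in the camera images.
- washer: Brush washer: upright plain steel pot, 112 mm across, with a flat-domed lid 122 mm across, rim at 104 mm and black knob top at 130 mm (knob 18 mm behind the middle). Fixed to the table. Origin: centre of its underside; z up; the bolt and lug are on its -x side.
- lid: The pot's lid, fixed to it, with a steel lug (37 mm wide, 12 mm thick) that sticks out to 93 mm from the pot's axis on its -x side. A slot 13 mm wide, open outward (-x), runs into the lug; the bolt stands in it. Origin: on the pot's axis, 94 mm above the table; axes as the washer.
- slot (a point): Where the bolt's axis meets the lug's top (the nut's seat): 77 mm from the pot's axis, 106 mm above the table; axes as the washer. Along the lug's outer edge, either side of the slot, runs a raised round-topped lip 4 mm thick, inner face 11.5 mm outward of the bolt's axis. Its top is 2.5 to 8 mm above the seat: this differs each time, is not measured and is half hidden by the nut, so find by feel.
- bolt_pivot (a point): Pivot of the swing bolt, straight below the slot, 68 mm lower (38 mm above the table). The pivot pin lies along the washer's y. Axes turn with the bolt: z along the bolt to its free end, -x outward.
- swing_bolt (a joint): Swing of the bolt, rad: 0 upright, positive outward and down, end stop 1.45. Stiff pivot (0.12 N m): it stays where it is left. Bolt 9 mm thick, end 106 mm from the pivot. While the collar's underside is over 1 mm lower than the lip's top, the bolt has only 1.5 mm of play outward, then stops hard; higher, the collar slides over with a light scrape and is past the lip at 0.45 rad.
- nut_turn (a joint): Turn of the wing nut on the bolt, rad: 0 seated, growing anticlockwise seen from above (loosening), end of thread 7.5. Coarse thread: rises 10 mm a turn (1.59 mm per rad). Thread friction 0.2 N m; it stays where it is left.
- wing_nut: The wing nut with its round collar (24 mm across, 3 mm thick, sprung: it can give upward 3 mm at 5 N/mm). Origin: centre of the collar's underside, on the bolt's axis; z along the bolt; it rises with the nut but does not turn with it. Hub 18 mm across up to 17 mm; wings from 14 to 35 mm above the origin.
- nut_wings (a point): Middle of the two wings, on the bolt's axis, 24.5 mm above the collar's underside. Turns with the nut: the wings lie along its y, 50 mm from tip to tip, 10 mm thick, flat 21 mm tall ends; at nut_turn 0 its axes are those of the washer.
- medium_tin: Bystander: small round tin, 50 mm across, 21 mm high, beside the washer. Origin: centre of its underside.
- cork_block: Bystander: brown sanding block, 40x70x24 mm, on the other side of the washer. Origin: centre of its underside.
- rubber: Bystander: grey putty rubber, 26x42x12 mm, in front of the tin. Origin: centre of its underside.

How it is judged:
On the way, in this order (a step that is already met when the one before it is completed fails the run):
1. the wing nut is loosened with the bolt still upright in the slot (value of joint nut_turn above 0.7 rad and value of joint swing_bolt below 0.1 rad), for 0.1 s.
2. the bolt is swung out of the slot, past the lip (value of joint swing_bolt above 0.5 rad), for 0.1 s.
At the end, for the whole second after the job is handed in: The bolt has been swung out and down, at least 1.1 rad (63 degrees) from upright, and rests there (value of joint swing_bolt above 1.1 rad and velocity of joint swing_bolt between -0.1 and 0.1 rad/s); the robot touches nothing.
It fails at once if the nut is forced against the lip or lid with more than 35 N (contact force between wing_nut and lid above 35 N).
It fails at once if the lid or lug is pressed with more than 25 N (contact force between the arm and lid above 25 N).
It fails at once if the nut is backed off over a third of a turn further than it takes to free the bolt: its collar's underside stands more than 2.5 mm above the lip's top (z of wing_nut in the frame of lip above 0.0025 m).
It fails at once if a bystander is shifted by more than 20 mm (distance of any of medium_tin, cork_block, rubber from where it was at the start of the episode above 0.02 m).
It also fails if it takes over 72 s, if anything falls off the work surface, if the arm or the gripper's body presses on something with over 40 N, if the wrist force passes 120 N, or if a joint passes its speed limit or range.

## Working session

There is one attempt and no reset: what is moved stays moved. The work goes in short steps, each a Python script; the robot and the scene stay as the last script left them, time stands still between calls to the robot, and variables do not carry over. Pictures are saved under pics/ and viewed, at most 10 in all, crops included, and the job is handed in when it is done.

```bash
ls; mkdir -p pics; cat > h.py <<'E'
import numpy as np, cv2
from bench import *
def snap(c,f=None):
    p=camera_params(c); im=read_camera(c)
    if f: cv2.imwrite('pics/'+f,im[:,:,::-1])
    return p
def ray(p,uv):
    T=np.array(p['camera_from_world']);K=np.array(p['K'])
    d=T[:3,:3].T@np.linalg.solve(K,[uv[0],uv[1],1]); return -T[:3,:3].T@T[:3,3],d/np.linalg.norm(d)
def proj(p,x):
    T=np.array(p['camera_from_world']);q=np.array(p['K'])@(T[:3,:3]@x+T[:3,3]); return q[:2]/q[2]
def onz(p,uv,z):
    o,d=ray(p,uv); return o+d*(z-o[2])/d[2]
E
cat > a.py <<'E'
from h import *
P={}
for c in ['scene','side','wrist']:
    p=P[c]=snap(c,c+'0.png'); print(c,ray(p,(320,200)))
    for n,z in [('washer',0),('lid',.094),('slot',.106),('bolt_pivot',.038),('nut_wings',.1305),('wing_nut',.106),('medium_tin',0),('cork_block',0),('rubber',0)]:
        r=tip_of(c,n)[:2]
        print(n,[(np.round(q['at'],1),round(q['confidence'],2),np.round(onz(p,q['at'],z),4)) for q in r])
print(read_time_s(),read_tcp_rot())
E
python3 a.py; python3 -c "
import cv2,numpy as np
cv2.imwrite('pics/m.png',cv2.resize(np.vstack([cv2.imread('pics/scene0.png'),cv2.imread('pics/side0.png')]),(480,600)))"
```

```text
pics
scene (array([0.15516788, 0.84722531, 0.68234524]), array([ 0.42384895, -0.60576641, -0.67334919]))
washer [(array([317.5, 224.9]), 0.56, array([0.5441, 0.3019, 0.    ]))]
lid [(array([319.9, 192.7]), 0.81, array([0.538 , 0.3002, 0.094 ]))]
slot [(array([353.8, 184.5]), 0.77, array([0.488 , 0.2532, 0.106 ]))]
bolt_pivot [(array([357.6, 206.3]), 0.54, array([0.4836, 0.2395, 0.038 ]))]
nut_wings [(array([360.3, 174.4]), 0.43, array([0.4792, 0.2451, 0.1305]))]
wing_nut [(array([357.6, 181.1]), 0.52, array([0.4871, 0.2399, 0.106 ]))]
medium_tin [(array([320.1, 280.4]), 0.72, array([ 0.4558,  0.4206, -0.    ]))]
cork_block [(array([321.2, 184.2]), 0.58, array([0.6139, 0.1859, 0.    ]))]
rubber [(array([383. , 257.3]), 0.48, array([0.3846, 0.303 , 0.    ]))]
side (array([1.19763009, 0.37202517, 0.76598463]), array([-0.69864941, -0.0612728 , -0.71283563]))
washer [(array([315.5, 230.7]), 0.87, array([ 0.5397,  0.3062, -0.    ]))]
lid [(array([314.2, 197.2]), 0.97, array([0.5326, 0.3019, 0.094 ]))]
slot [(array([293.9, 174.4]), 0.98, array([0.4834, 0.2539, 0.106 ]))]
bolt_pivot []
nut_wings []
wing_nut [(array([288.7, 175.1]), 0.51, array([0.4868, 0.2436, 0.106 ]))]
medium_tin [(array([368.2, 207. ]), 0.62, array([0.4558, 0.4161, 0.    ]))]
cork_block [(array([251.1, 256.9]), 0.91, array([0.625 , 0.1841, 0.    ]))]
rubber [(array([328.7, 180.6]), 0.47, array([0.3802, 0.32  , 0.    ]))]
wrist (array([ 0.33118919, -0.56521251,  0.37357067]), array([-0.29429128, -0.13527058, -0.94609435]))
washer []
lid []
slot []
bolt_pivot []
nut_wings []
wing_nut []
medium_tin []
cork_block []
rubber []
1.5 [ 9.79782392e-01  2.00066146e-01 -8.29714327e-08 -2.30375449e-05]
```

View pics/m.png

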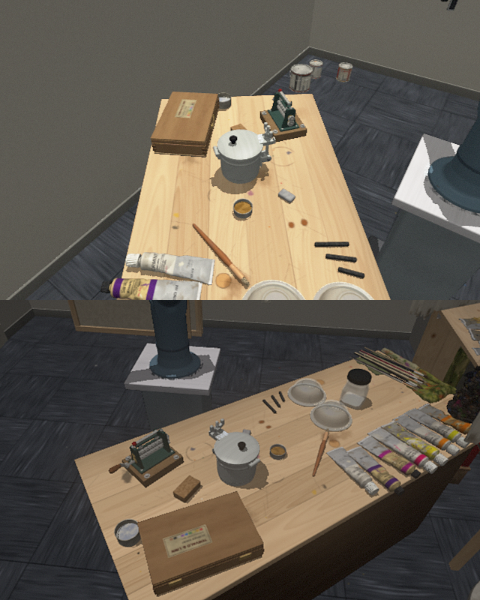

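The pot stands at about (0.54, 0.303), with the lug pointing towards the robot and the nut near (0.486, 0.253). The printing press stands beside it. Next I check wrist range and where the press is, then fly over for a closer look.

```bash
cat >> h.py <<'E'
from scipy.spatial.transform import Rotation as Ro
def down(phi,tilt=None):
    y=np.array([np.cos(phi),np.sin(phi),0]);z=np.array([0,0,-1.])
    r=Ro.from_matrix(np.c_[np.cross(y,z),y,z])
    if tilt is not None: r=Ro.from_rotvec(tilt)*r
    return r.as_quat()
E
cat > b.py <<'E'
from h import *
p=camera_params('scene'); s=camera_params('side')
print('press',onz(p,(378,178),.0),onz(p,(400,172),0),onz(s,(240,215),0),onz(s,(200,225),0))
for k in range(-8,9):
    ph=k*np.pi/6
    q=inverse_kinematics([.486,.2535,.14],down(ph)); print(k*30,None if q is None else np.round(q,2))
phi=np.arctan2(.0505,.053)+np.pi/2  # washer y dir
q=None
for ph in (phi-np.pi,):
    move_ptp([.486-.03,.2535-.03,.30],down(ph))
P=snap('wrist','w1.png'); print(phi,read_time_s(),read_qpos())
for n,z in [('lid',.094),('slot',.106),('bolt_pivot',.038),('nut_wings',.1305),('wing_nut',.106)]:
    print(n,[(np.round(q['at'],1),round(q['confidence'],2),np.round(onz(P,q['at'],z),4)) for q in tip_of('wrist',n)[:2]])
E
python3 b.py
```

```text
press [0.51356292 0.09102934 0.        ] [0.48040271 0.04125867 0.        ] [0.51416307 0.13621886 0.        ] [0.55315689 0.05746321 0.        ]
-240 [ 0.28  0.54 -1.03  1.9   0.55  1.01  1.11]
-210 [ 0.41  0.69 -1.24  1.9   0.74  1.11  1.5 ]
-180 [ 0.41  0.69 -1.24  1.9   0.74  1.11  2.02]
-150 [-1.46  0.6   1.16  1.98 -0.66  1.01 -2.6 ]
-120 [-1.15  0.39  0.71  1.96 -0.32  0.9  -2.37]
-90 [ 0.15  0.46 -0.84  1.9   0.42  0.96 -2.46]
-60 [ 0.19  0.48 -0.9   1.9   0.45  0.97 -1.96]
-30 [ 0.2   0.49 -0.91  1.9   0.46  0.98 -1.45]
0 [ 0.24  0.51 -0.97  1.9   0.51  0.99 -0.95]
30 [ 0.25  0.52 -0.98  1.9   0.51  1.   -0.44]
60 [ 0.26  0.52 -0.99  1.9   0.52  1.    0.08]
90 [ 0.26  0.53 -1.    1.9   0.53  1.    0.6 ]
120 [ 0.28  0.54 -1.03  1.9   0.55  1.01  1.11]
150 [ 0.41  0.69 -1.24  1.9   0.74  1.11  1.5 ]
180 [ 0.41  0.69 -1.24  1.9   0.74  1.11  2.02]
210 [-1.46  0.6   1.16  1.98 -0.66  1.01 -2.6 ]
240 [-1.15  0.39  0.71  1.96 -0.32  0.9  -2.37]
2.3320445967948293 4.525 [ 0.46194478  0.19665672 -1.08909626  1.83616411  0.18553849  1.21926661
 -1.49526314]
lid [(array([311.9,  65.2]), 0.89, array([0.5365, 0.3055, 0.094 ]))]
slot [(array([321.6, 143.9]), 0.9, array([0.4871, 0.2448, 0.106 ]))]
bolt_pivot []
nut_wings [(array([322.8, 144.8]), 0.58, array([0.4895, 0.246 , 0.1305]))]
wing_nut [(array([319.4, 142. ]), 0.75, array([0.4869, 0.2478, 0.106 ]))]
```

View pics/w1.png

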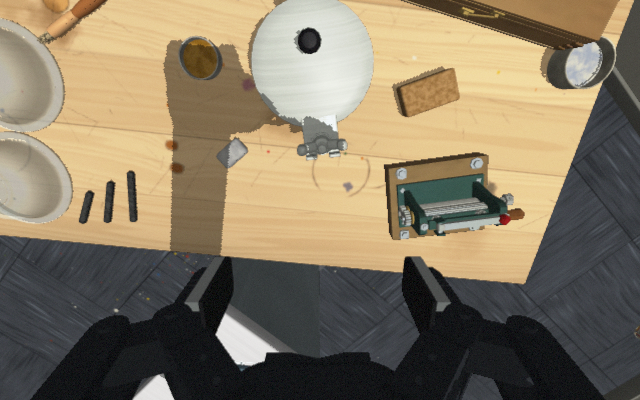

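The wrist picture shows the nut at (322,145), with its wings running from about (300,151) to (346,144), square to the lug. So nut_turn is near 0. The press is to the right, clear by about 5 cm. I go lower over the nut for a precise measurement.

```bash
cat > c.py <<'E'
from h import *
P=camera_params('wrist')
a,b=onz(P,(300,151),.131),onz(P,(346,144),.131); print('wing',a,b,np.linalg.norm(a-b),np.degrees(np.arctan2(*(b-a)[[1,0]])))
ph=np.arctan2(*(b-a)[[1,0]])
move_ptp([.487,.249,.225],down(ph))
P=snap('wrist','w2.png'); print(read_time_s(),read_qpos(),ph)
for n,z in [('lid',.094),('slot',.106),('nut_wings',.1305),('wing_nut',.106)]:
    print(n,[(np.round(q['at'],1),round(q['confidence'],2),np.round(onz(P,q['at'],z),4)) for q in tip_of('wrist',n)[:2]])
for x in ([.487,.249,.1305],[.487,.249,.106]): print(proj(P,np.array(x)))
E
python3 c.py
```

```text
wing [0.46919031 0.25905664 0.131     ] [0.50523302 0.23109856 0.131     ] 0.04561503238715708 -37.800491843255706
5.2583 [ 0.33441522  0.40314821 -1.05814095  1.83351347  0.38666568  1.13162518
 -1.51845265] -0.6597430415380724
lid [(array([321.5, 109.5]), 0.81, array([0.5342, 0.3059, 0.094 ]))]
slot [(array([321.9, 207.6]), 0.84, array([0.4849, 0.2414, 0.106 ]))]
nut_wings [(array([323.6, 213.1]), 0.91, array([0.4885, 0.2444, 0.1305]))]
wing_nut [(array([320.7, 201.2]), 0.7, array([0.4877, 0.2467, 0.106 ]))]
[318.49607819 209.8639829 ]
[318.45767246 199.69311877]
```

View pics/w2.png

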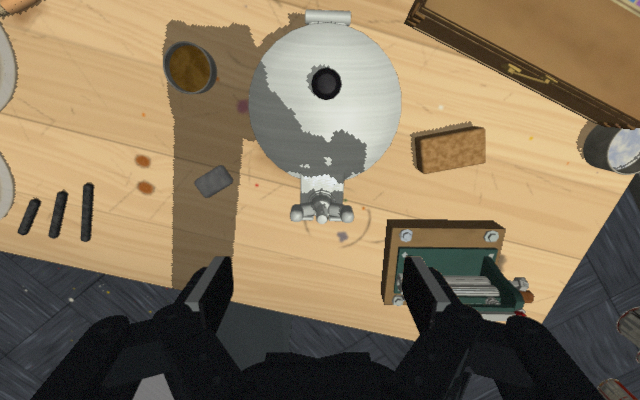

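The nut's wings are at (291..353, 214), with the hub at (322,213), so the axis is about (0.488, 0.246) and the inward direction 50.7°. I grasp the wing ends, make the first turn and tug.

```bash
cat >> h.py <<'E'
C=np.array([.488,.246]);A0=np.radians(50.7);U=np.array([np.cos(A0),np.sin(A0),0]);PH0=A0-np.pi/2
def turn(dth,step=.3):
    "turn the gripped nut by dth about the TCP, rising with the thread"
    n=int(np.ceil(abs(dth)/step))
    for i in range(n):
        d=dth/n; p=np.array(read_eef_pos())+[0,0,.00159*d]; p[:2]=GC if GC is not None else p[:2]
        q0=np.array(read_qpos()); r=(Ro.from_euler('z',d)*Ro.from_quat(read_tcp_rot())).as_quat()
        q=inverse_kinematics(p,r)
        if q is None or np.abs(np.array(q)-q0).max()>.6: print('ik',q,q0); return False
        move_j(q)
    return True
GC=None
def tug(maxd=.006,lim=11,step=.0005):
    p0=np.array(read_eef_pos()); f0=np.array(read_ft_force()); L=[]
    d=0
    while d<maxd:
        d+=step; movel(p0-U*d,speed=.02); f=(np.array(read_ft_force())-f0)@U; L.append(round(f,1))
        if f>lim: break
    free=d>=maxd-1e-6
    print('tug free' if free else 'caught',round(d*1e3,1),L)
    if not free: movel(p0,speed=.02)
    return free
E
cat > d.py <<'E'
from h import *
move_gripper(.07,30)
z=.1385
move_ptp([*C,.17],down(PH0)); movel([*C,z],speed=.06)
print(read_time_s(),read_ft_force())
move_gripper(.04,30)
print(read_finger_gap(),read_grasp_force(),read_ft_force(),read_eef_pos(),read_ft_torque())
snap('wrist','w3.png')
E
python3 d.py
```

```text
6.775 [-0.29150884  0.07167399 -0.06911574]
0.04902962808054601 33.950223326683044 [-0.57931409 -0.21535957  3.11834001] [0.48799883 0.24652854 0.13917949] [-5.68958424e-02  2.91349696e-01 -4.53662462e-05]
```

View pics/w3.png

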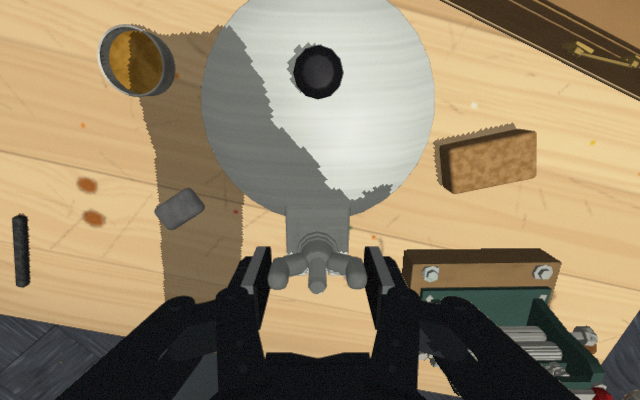

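The pads hold both wing ends, with a gap of 49 mm (expected about 50). Next I turn while watching the forces.

```bash
cat > e.py <<'E'
from h import *
for i in range(3):
    if not turn(.3): break
    print(np.round(read_ft_force(),1),np.round(read_ft_torque(),2),round(read_grasp_force(),1),np.round(read_eef_pos(),4),round(read_qpos()[6],2),read_time_s())
tug()
print(np.round(read_ft_force(),1),read_time_s())
E
python3 e.py
```

```text
[-2.2 -0.2  3.2] [0.04 0.43 0.16] 33.9 [0.4876 0.2468 0.1397] -1.36 7.4917
[-2.8 -0.3  2.6] [-0.03  0.58  0.2 ] 34.0 [0.4871 0.247  0.1402] -1.1 7.85
[-4.1 -0.5  4.5] [-0.11  0.73  0.17] 34.1 [0.4865 0.247  0.1406] -0.84 8.2083
caught 5.5 [np.float64(2.9), np.float64(3.9), np.float64(6.5), np.float64(7.4), np.float64(7.0), np.float64(8.0), np.float64(8.9), np.float64(9.4), np.float64(9.7), np.float64(10.7), np.float64(11.3)]
[0.  2.2 2.6] 11.3833
```

```bash
cat >> h.py <<'E'
def yaw(): 
    y=Ro.from_quat(read_tcp_rot()).as_matrix()[:,1]; return np.arctan2(y[1],y[0])-PH0
def tug(maxd=.007,lim=11,step=.001):
    p0=np.array(read_eef_pos()); f0=np.array(read_ft_force()); L=[]; d=0; free=True
    while d<maxd-1e-6:
        d+=step; movel(p0-U*d,speed=.03)
        f=(np.array(read_ft_force())-f0)@U; m=(p0-np.array(read_eef_pos()))@U*1e3; L.append((round(float(m),1),round(float(f),1)))
        if f>lim: free=False; break
    print('free' if free else 'caught',L)
    return free,p0
E
cat > e.py <<'E'
from h import *
print(round(yaw(),3),np.round(read_eef_pos(),4))
turn(.35); turn(.35)
print(round(yaw(),3),np.round(read_ft_force(),1),np.round(read_ft_torque(),2),np.round(read_eef_pos(),4),round(read_qpos()[6],2),read_time_s())
ok,p0=tug()
snap('wrist','w4.png'); snap('side','s4.png')
if not ok: movel(p0,speed=.05)
print(np.round(read_ft_force(),1),np.round(read_eef_pos(),4),read_time_s())
E
python3 e.py
python3 -c "
import cv2,numpy as np
a=cv2.imread('pics/w4.png')[120:320,200:440];b=cv2.imread('pics/s4.png')[120:220,230:350]
cv2.imwrite('pics/m4.png',np.hstack([cv2.resize(a,None,fx=1.6,fy=1.6),cv2.resize(b,(384,320))]))"
```

```text
0.894 [0.4863 0.2466 0.1406]
1.575 [-2.4  1.3  3.5] [0.54 0.23 0.12] [0.4853 0.2464 0.1417] -0.24 12.4583
free [(0.4, 3.9), (0.9, 4.8), (1.4, 5.2), (1.8, 7.4), (2.2, 7.8), (2.6, 9.2), (3.1, 10.0)]
[ 4.5  8.9 -5.5] [0.4834 0.244  0.1421] 14.3083
```

View pics/m4.png

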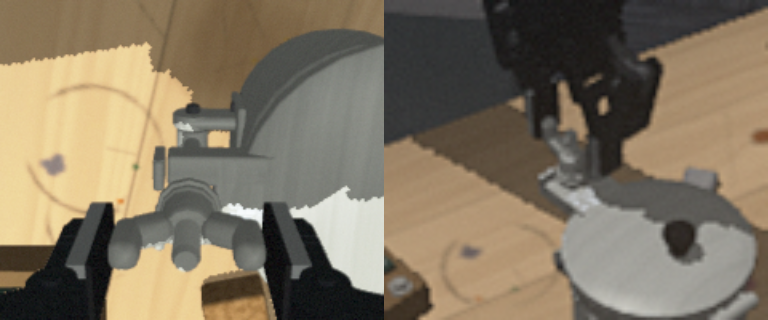

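The wing ends are still gripped and the bolt is still upright in the slot. Force rose steadily without ever levelling off, so I read this as caught. I ease back, turn further and tug again, now requiring real movement to call it free.

```bash
cat >> h.py <<'E'
GC=np.array([.486,.246])
def tug(maxd=.010,lim=12,step=.0015):
    p0=np.array(read_eef_pos()); f0=np.array(read_ft_force()); L=[]; d=0; free=False
    while d<maxd-1e-6:
        d+=step; movel(p0-U*d,speed=.04)
        f=(np.array(read_ft_force())-f0)@U; m=(p0-np.array(read_eef_pos()))@U*1e3; L.append((round(float(m),1),round(float(f),1)))
        if f>lim: break
        if m>6: free=True; break
    print('free' if free else 'caught',L)
    return free,p0
def cyc(d):
    turn(d/2); turn(d/2)
    print(round(yaw(),3),np.round(read_ft_force(),1),np.round(read_ft_torque(),2),np.round(read_eef_pos(),4),round(read_qpos()[6],2),read_time_s())
    ok,p0=tug()
    if not ok: movel([*GC,p0[2]],speed=.05)
    print(np.round(read_ft_force(),1),np.round(read_eef_pos(),4),read_time_s())
    return ok
E
cat > e.py <<'E'
from h import *
movel([*GC,.1417],speed=.05); print(np.round(read_ft_force(),1))
cyc(.6)
E
python3 e.py
```

```text
[-1.7  3.6  3.2]
2.178 [-3.3  1.9  6.1] [0.57 0.75 0.21] [0.4849 0.2455 0.1426] 0.29 15.3167
caught [(0.9, 4.1), (1.7, 5.1), (2.4, 6.3), (3.2, 7.9), (4.0, 9.2), (4.9, 10.7), (5.7, 11.4)]
[-3.5  1.7  7.2] [0.4849 0.2452 0.1428] 17.45
```

Translating with a stiff, upright tool hides the signal: a free bolt would also tilt against the grip. I tug instead by rotating the tool about the bolt's pivot.

```bash
cat >> h.py <<'E'
W=-np.cross([0,0,1],U)
def swing(p0,r0,th,piv=None):
    piv=np.array([*GC,.038]) if piv is None else piv
    R=Ro.from_rotvec(W*th); return piv+R.apply(p0-piv),(R*Ro.from_quat(r0)).as_quat()
def tug(maxth=.08,lim=12,step=.01):
    p0=np.array(read_eef_pos()); p0[:2]=GC; r0=np.array(read_tcp_rot()); f0=np.array(read_ft_force()); L=[]; th=0; free=True
    while th<maxth-1e-6:
        th+=step; movel(*swing(p0,r0,th),speed=.04)
        f=(np.array(read_ft_force())-f0)@U; m=(p0-np.array(read_eef_pos()))@U*1e3; L.append((round(float(m),1),round(float(f),1)))
        if f>lim: free=False; break
    print('done' if free else 'caught',L)
    return free,p0,r0
def cyc(d):
    if d: turn(d/2); turn(d/2)
    print(round(yaw(),3),np.round(read_ft_force(),1),np.round(read_ft_torque(),2),np.round(read_eef_pos(),4),round(read_qpos()[6],2),read_time_s())
    ok,p0,r0=tug()
    if ok: snap('side','s_%d.png'%(yaw()*100)); 
    else: movel(p0,r0,speed=.05)
    print(np.round(read_ft_force(),1),np.round(read_ft_torque(),2),np.round(read_eef_pos(),4),read_time_s())
    return ok
E
cat > e.py <<'E'
from h import *
cyc(0)
E
python3 e.py
```

```text
2.179 [-3.5  1.7  7.2] [0.39 0.8  0.01] [0.4849 0.2452 0.1428] 0.29 17.45
done [(2.0, 0.5), (3.1, 1.0), (4.1, -0.2), (5.2, 0.3), (6.0, 1.0), (6.7, 2.2), (7.3, 2.8), (7.8, 5.2)]
[-2.2  5.   3.5] [0.88 0.48 0.15] [0.4809 0.2401 0.1427] 19.5
```

```bash
cat > e.py <<'E'
from h import *
p0=np.array([*GC,.1428]); r0=(Ro.from_rotvec(-W*.08)*Ro.from_quat(read_tcp_rot())).as_quat()
r0=down(PH0+2.179)
th=.08
f0=np.array([-3.5,1.7,0])
while th<.2:
    th+=.02; movel(*swing(p0,r0,th),speed=.04)
    F=np.array(read_ft_force());f=(F-f0)@U; print(round(th,2),np.round((p0-np.array(read_eef_pos()))@U*1e3,1),round(f,1),np.round(F,1))
    if f>14: break
snap('side','s5.png');snap('wrist','w5.png');print(read_time_s())
E
python3 e.py
python3 -c "
import cv2,numpy as np
a=cv2.imread('pics/w5.png')[100:340,180:460];b=cv2.imread('pics/s5.png')[120:220,230:350]
cv2.imwrite('pics/m5.png',np.hstack([cv2.resize(a,(400,343)),cv2.resize(b,(400,343))]))"
```

```text
0.1 9.3 6.8 [0.6 7.2 2. ]
0.12 12.6 2.3 [-3.3  4.5  5.9]
0.14 15.2 0.7 [-3.8  2.9  7.6]
0.16 17.2 0.7 [-4.2  3.2  7.2]
0.18 19.3 0.4 [-3.7  2.3  7.3]
0.2 21.4 -1.0 [-5.7  2.2  8.5]
0.22 23.5 -1.5 [-5.2  1.2  8.6]
21.35
```

View pics/m5.png

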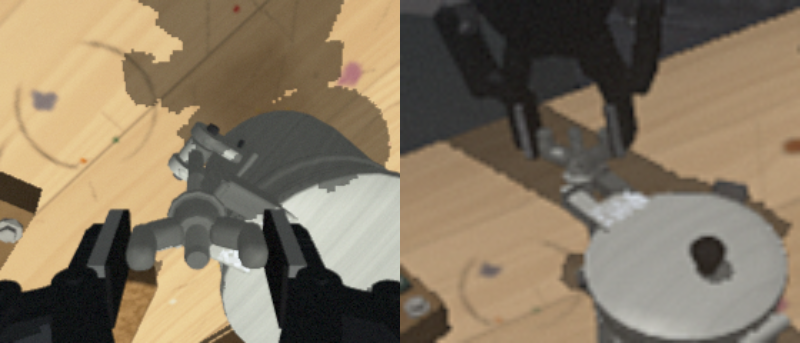

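The bolt is out of the slot and leaning outward. Force peaked at about 7 N going over the lip and then dropped. I carry on swinging the gripped nut down.

```bash
cat > e.py <<'E'
from h import *
p0=np.array([*GC,.1428]); r0=down(PH0+2.179); th=.22
while th<1.25:
    th+=.06
    try: movel(*swing(p0,r0,th),speed=.08)
    except MotionError as e: print('stop',th,e); break
    F=np.array(read_ft_force()); print(round(th,2),np.round(F,1),np.round(read_eef_pos(),3),round(read_grasp_force(),1),np.round(read_qpos(),1)[[3,4,5,6]])
    if np.linalg.norm(F)>22: print('force');break
snap('side','s6.png');snap('wrist','w6.png');print(read_time_s())
E
python3 e.py
python3 -c "
import cv2,numpy as np
a=cv2.imread('pics/w6.png')[100:340,180:460];b=cv2.imread('pics/s6.png')[90:220,200:350]
cv2.imwrite('pics/m6.png',np.hstack([cv2.resize(a,(400,343)),cv2.resize(b,(400,343))]))"
```

```text
0.28 [-7.3  1.4  9.7] [0.466 0.223 0.138] 35.0 [2.1 0.9 0.8 0.3]
0.34 [-5.1  2.5  6.3] [0.463 0.218 0.136] 35.0 [2.2 0.8 0.7 0.4]
0.4 [-5.   2.3  4.4] [0.459 0.213 0.134] 35.0 [2.2 0.8 0.6 0.4]
0.46 [-5.3  2.   4.1] [0.455 0.209 0.131] 35.2 [2.3 0.8 0.5 0.4]
0.52 [-5.2  2.2  6.1] [0.451 0.204 0.127] 35.1 [2.3 0.9 0.4 0.4]
0.58 [-5.3  1.6  4. ] [0.448 0.2   0.124] 35.0 [2.4 0.9 0.3 0.4]
0.64 [-4.  2.  2.] [0.445 0.197 0.121] 34.8 [2.4 0.9 0.2 0.4]
stop 0.7000000000000002 the arm cannot follow that straight line within its joint ranges
23.2
```

View pics/m6.png

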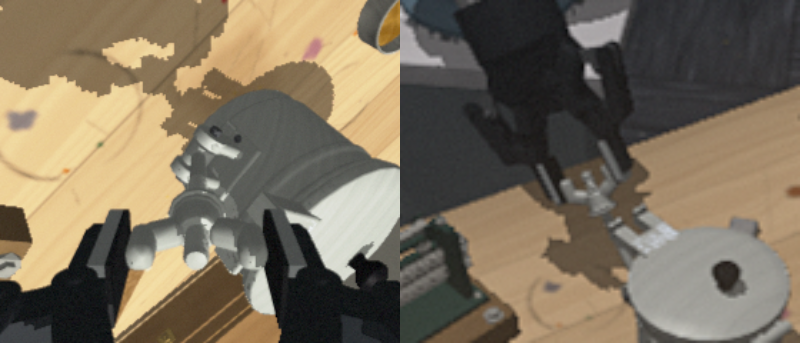

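The bolt is at about 0.64 rad with the nut still gripped and the arm near a joint limit. I release, withdraw along the tool axis, and push the bolt down from the inner side with closed fingers.

```bash
cat > f.py <<'E'
from h import *
move_gripper(.075); R=Ro.from_quat(read_tcp_rot()).as_matrix()
movel(np.array(read_eef_pos())-.06*R[:,2],speed=.12)
p=np.array(read_eef_pos()); p[2]=.24; move_ptp(p,down(PH0))
print(np.round(read_ft_force(),1),read_time_s()); f0=np.array(read_ft_force())
move_gripper(0)
piv=np.array([*GC,.038]); Z=np.array([0,0,1.])
def tip(th,h,s=.095): return piv+s*(-U*np.sin(th)+Z*np.cos(th))+h*(U*np.cos(th)+Z*np.sin(th))+Z*.019
a=tip(.4,.04); move_ptp([a[0],a[1],.24],down(PH0)); movel(a,speed=.12)
print(np.round(np.array(read_ft_force())-f0,1))
for th in np.arange(.45,1.41,.08):
    h=np.interp(th,[.4,.9,1.4],[.04,.02,.016])
    movel(tip(th,h),speed=.1); F=np.array(read_ft_force())-f0; print(round(th,2),np.round(F,1),np.round(read_eef_pos(),3))
    if np.linalg.norm(F)>15: print('force'); break
p=np.array(read_eef_pos()); p[2]=.26; movel(p,speed=.15)
p[:2]-=0.0; snap('side','s7.png'); snap('scene','c7.png'); snap('wrist','w7.png'); print(read_time_s())
E
python3 f.py
python3 -c "
import cv2,numpy as np
a=cv2.imread('pics/w7.png');b=cv2.imread('pics/s7.png')[90:220,200:350];c=cv2.imread('pics/c7.png')[100:250,280:460]
cv2.imwrite('pics/m7.png',np.hstack([cv2.resize(x,(265,300)) if 0 else cv2.resize(x,(260,230)) for x in (a,b,c)]))"
```

```text
Traceback (most recent call last):
  File "f.py", line 3, in <module>
    movel(np.array(read_eef_pos())-.06*R[:,2],speed=.12)
    ~~~~~^^^^^^^^^^^^^^^^^^^^^^^^^^^^^^^^^^^^^^^^^^^^^^^
bench.MotionError: the arm cannot follow that straight line within its joint ranges
[ WARN:0@0.008] global loadsave.cpp:275 findDecoder imread_('pics/w7.png'): can't open/read file: check file path/integrity
[ WARN:0@0.008] global loadsave.cpp:275 findDecoder imread_('pics/s7.png'): can't open/read file: check file path/integrity
Traceback (most recent call last):
TypeError: 'NoneType' object is not subscriptable
```

```bash
cat > g.py <<'E'
from h import *
move_gripper(.085)
r0=Ro.from_quat(read_tcp_rot()); p=np.array(read_eef_pos())
for t in (0,.1,.2,.3,.4):
    ok=False
    for d in (.05,.04,.03):
        a=.64-t*.5; v=-U*np.sin(a)+np.array([0,0,1])*np.cos(a)
        try: movel(p+d*v,(Ro.from_rotvec(-W*t)*r0).as_quat(),speed=.1); ok=True; break
        except MotionError: pass
    if ok: break
print(ok,t,d,np.round(read_ft_force(),1),np.round(read_eef_pos(),3))
E
python3 g.py
```

```text
True 0.3 0.04 [-0.4 -0.5 -0.6] [0.434 0.183 0.157]
```

```bash
sed -i '2,3d' f.py; sed -i '1a p=np.array(read_eef_pos()); p[2]+=.03; movel(p,speed=.12)' f.py
python3 f.py
python3 -c "
import cv2,numpy as np
a=cv2.imread('pics/w7.png');b=cv2.imread('pics/s7.png')[90:220,200:350];c=cv2.imread('pics/c7.png')[100:250,280:460]
cv2.imwrite('pics/m7.png',np.hstack([cv2.resize(x,(260,230)) for x in (a,b,c)]))"
```

```text
[ 0.2 -1.  -0.6] 27.7583
[0.  0.5 1.2]
0.45 [-0.5  1.5 -0.2] [0.482 0.24  0.16 ]
0.53 [0.1 1.4 0.1] [0.474 0.232 0.157]
0.61 [-0.6  0.7  0.4] [0.468 0.224 0.153]
0.69 [0.3 0.5 1.2] [0.461 0.216 0.148]
0.77 [-0.2  0.9  0.5] [0.455 0.209 0.143]
0.85 [-0.1  0.7  0.3] [0.45  0.202 0.136]
0.93 [-0.2  1.7  0.7] [0.445 0.196 0.129]
1.01 [-0.2  1.   1.1] [0.441 0.191 0.123]
1.09 [-0.4  1.3  0.5] [0.437 0.187 0.117]
1.17 [-0.1  1.4  0.5] [0.434 0.183 0.11 ]
1.25 [-0.4  0.8  0.3] [0.432 0.18  0.103]
1.33 [0.2 0.8 0.8] [0.429 0.177 0.095]
34.2
```

View pics/m7.png

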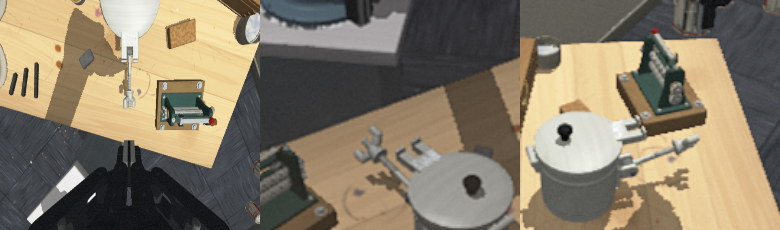

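The bolt lies well outward, with its nut end at (697,142) in the right-hand crop, and the bystanders are in place. I check the angle by triangulating the nut.

```bash
cat > k.py <<'E'
from h import *
for n in ('nut_wings','wing_nut'):
    A=[];b=[]
    for c in ('scene','side','wrist'):
        p=snap(c); r=tip_of(c,n)
        if not r or r[0]['confidence']<.35: continue
        o,d=ray(p,r[0]['at']); M=np.eye(3)-np.outer(d,d); A.append(M); b.append(M@o)
        print(c,r[0])
    if len(A)>1:
        x=np.linalg.lstsq(np.vstack(A),np.hstack(b),rcond=None)[0]; v=x-[*GC,.038]
        print(n,x,np.linalg.norm(v),'theta',np.arctan2(-v@U,v[2]))
E
python3 k.py
```

```text
scene {'at': [396.8, 192.9], 'confidence': 0.58}
side {'at': [259.6, 171.6], 'confidence': 0.48}
wrist {'at': [318.9, 179.2], 'confidence': 0.75}
nut_wings [0.42806534 0.17003862 0.05333297] 0.09675565032184304 theta 1.411562095179099
scene {'at': [383.4, 258.1], 'confidence': 0.66}
side {'at': [271.2, 180.7], 'confidence': 0.61}
wrist {'at': [316.0, 158.1], 'confidence': 0.63}
wing_nut [ 0.40623357  0.20049443 -0.04702529] 0.1251508730696459 theta 2.3520291998487464
```

The nut_wings fit gives 1.41 rad at a radius of 97 mm, against about 96 mm expected. The wing_nut fit is a false detection (it lands below the table). The arm is clear, so I hand in.

```bash
python3 -c "
from bench import *
print(read_ft_force(),read_eef_pos()); print(sign_off())"
```

```text
[ 0.0027627  -0.3717632  -0.47601345] [0.42951247 0.1772328  0.26003653]
the job is handed in; nothing more can be done
None
```

I handed the job in after about 34 s of robot time: the nut was backed off about 2.2 rad until it slid over the lip with at most about 7 N extra pull, the bolt was swung down to about 1.4 rad, and the arm is clear; the hand-in reported no verdict.

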